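# Refit the access cover on the bathroom pipe box

### The job

The terracotta cover tile has come out of its recess on the tiled pipe box. Put it back in the recess and press it down until it sits level and flush with the box top, then slide the red-gripped latch fully closed over its edge. Leave the toiletries around the box standing where they are.

Things in the scene. Friction and masses are not known exactly. Their poses are not given: they have to be found in the camera images.
- pipe_box: Fixed beige tiled box on the counter, 45 mm high. Origin: on the counter, below the centre of the recess in its top. It spans 160 mm along its own x (-80 to +80) and 263 mm along its own y (-158 to +105). Recess: 116 mm (x) by 156 mm (y), 10 mm deep, so rims are 22 mm wide at both x sides and 27 mm at the +y end; the latch lies on the 80 mm wide top at the -y end.
- seat (a point): Centre of the recess floor, 35 mm above the counter (10 mm below the box top); axes as those of pipe_box. Two black friction rails in the recess, along y at x = -45 and +45 mm (14 mm wide), stand 6 mm above this floor; each gives way downwards when pressed with about 6 to 7 N and stays down. Seated, the cover's origin is at this point.
- cover: Loose terracotta tile with a thin white line frame on its top, 110 mm (own x) by 150 mm (own y) by 10 mm thick, about 0.36 kg. Origin: centre of its underside, z up through its top. It starts lying askew on the box, partly over the recess and shifted to the box's +y end. It fits the recess with 3 mm to spare on each side and drops onto the rails, standing 6 mm proud until pressed.
- latch (a joint): Slide latch on the box, m: 0 = fully open, 0.040 = fully closed (moved along the pipe_box's +y, over the edge of the recess). It stays where left, may start part closed, and moves with about 2 N. Its steel tongue (30 mm wide along x, 62 mm long along y, from 2.5 to 6.5 mm above the box top) passes over the cover only when the cover is pressed flush.
- latch_grip (a point): Centre of the top of the latch's red grip, an upright block 34 mm (x) by 14 mm (y), its top 35.5 mm above the box top and its foot on the tongue 5.5 mm above the box top. The tongue's tip lies 47 mm to the box's +y from this point. With the latch open this point is 131 mm to the -y of the recess centre.
- tumbler: Navy square toothbrush tumbler, 68 x 68 x 105 mm. Origin: centre of its underside. Must stay where it is.
- soap_dish: White soap dish with a green soap, 80 x 100 x 43 mm. Origin: centre of its underside. Must stay where it is.
- cream_jar: Amber jar with white lid, 70 mm diameter, 70 mm high. Origin: centre of its underside. Must stay where it is.
- mug: Blue ceramic cup, 76 mm rim diameter, 90 mm high. Origin: centre of its underside. Must stay where it is.
Mind the look-alikes: they are no part of the job. There is more than one size of the cover; the one meant has the size given above.

How it is judged:
On the way, in this order (a step that is already met when the one before it is completed fails the run):
1. the cover sits level and flush in the recess (horizontal distance between cover and seat below 0.008 m and z of cover in the frame of seat below 0.0025 m and angle between cover's own z axis and vertical below 0.03 rad), for 0.2 s.
2. the latch is closed over the seated cover (all of step 1 and value of joint latch above 0.035 m), for 0.2 s.
At the end, for the whole second after the job is handed in: The cover lies in the recess, its centre within 8 mm of the recess centre, its underside no more than 2.5 mm above the recess floor, tilted less than 0.03 rad and at rest, and the latch is at least 35 of its 40 mm closed (all of step 2 and linear speed of cover below 0.02 m/s); the robot touches nothing.
It fails at once if the tumbler is shifted by more than 20 mm or tipped over (distance of tumbler from where it was at the start of the episode above 0.02 m or angle between tumbler's own z axis and vertical above 0.35 rad).
It fails at once if the soap dish is shifted by more than 20 mm or tipped over (distance of soap_dish from where it was at the start of the episode above 0.02 m or angle between soap_dish's own z axis and vertical above 0.35 rad).
It fails at once if the cream jar is shifted by more than 20 mm or tipped over (distance of cream_jar from where it was at the start of the episode above 0.02 m or angle between cream_jar's own z axis and vertical above 0.35 rad).
It fails at once if the mug is shifted by more than 20 mm or tipped over (distance of mug from where it was at the start of the episode above 0.02 m or angle between mug's own z axis and vertical above 0.35 rad).
It also fails if it takes over 72 s, if anything falls off the work surface, if the arm or the gripper's body presses on something with over 40 N, if the wrist force passes 120 N, or if a joint passes its speed limit or range.

### The arm

A 7-joint arm with a two-finger parallel gripper is mounted at the origin on the work surface. World frame = base frame: x ahead of the robot, y to its left, z up, the work surface at z = 0. Lengths are in m, angles in rad, forces in N, time in s.
With the tool pointing down it reaches from about 0.4 to 0.875 m from the base axis. Payload 19.3 kg.
Tool frame: the origin (TCP) lies at the very end of the fingers, on their centre line; the grasp point (between the pads) lies 19 mm behind it; z points along the fingers, y is the direction in which the jaws open and shut (so a half turn about z gives the same grasp; the last joint's range is limited). The gripper opens to 85 mm and grips with 20 to 120 N. Pads are 22 mm wide; open, the fingers measure 114 mm over their backs; the gripper's body (76 mm by 85 mm) begins 54 mm behind the grasp point. The pads swing forward as they close: fully open they stand 13 mm farther back than shut.
Start: joints at [1.265, 0.521, -0.036, 1.599, 0.021, 1.021, -0.113], TCP at [0.146, -0.608, 0.231] pointing down, gripper open.
Joint ranges: [-2.91, 2.91], [-0.3, 2.13], [-1.5, 1.42], [0.17, 2.43], [-1.26, 4.41], [0.16, 1.93], [-2.52, 2.52]. Speed limits (rad/s): [1.89, 1.89, 2.39, 2.39, 3.01, 3.01, 3.01].

### API

Orientations are given as [roll, pitch, yaw] about the fixed x, y, z axes, in that order (R = Rz(yaw) Ry(pitch) Rx(roll)).
In Python, from workcell import bot, vision, job_done gives the robot as it stands.
- The arm moves only by the tool arm_command, never from a script. Its arguments are lists of equal length, an entry for each row: "gripper": the finger opening in cm, from 0 to 8.54; "slide": the shift along the tool's x, y, z in cm, a list of three; "turn": the turn, a rotation vector about the tool's x, y, z in degrees, a list of three. A call has 1 to 5 rows; each row is the pose to reach, as a shift and turn from the pose commanded when the call began, along the tool's axes at that moment; what a row does not reach only later rows make up. A row lasts 1/8 s, in which the tool goes at most 62.5 mm and 10.7 degrees, less where a joint would pass 70% of its speed; a pose out of reach is approached as far as the arm can. A call with a gripper value outside its range is refused whole. The fingers move at their own pace and stop on an object; "force" is the grip in N (left out, the last holds). Time passes only in rows, so rows that repeat a pose let the fingers close. It gives the time, the measured TCP pose, the force and the opening at its end, in the units of the state.
- bot.observe(): the state, without advancing time (a new reading comes with each control period).
- vision.grab_frame(name): name is "side" or "top"; returns the picture (384x512x3 uint8, blue, green, red); there is no depth.
- vision.camera_model(name): a dict with "mtx" (3x3 intrinsics, pixels), "T" (4x4, takes a point from camera to world coordinates). Camera axes: x right, y down, z forward; pixel columns grow to the right and rows downward; lengths in m; the calibration is good to about 2 mm. A picture is of the moment at which its call begins. camera_model takes no time and is no camera call.
- job_done(): hands the job in, once; it reports no verdict.
The state is a dict: "clock": time; "qpos": joint angles; "qd": joint speeds; "joint_efforts": joint torques, N m; "position": TCP position; "tool_rot": TCP orientation; "force": force on the tool from outside, world axes, zero at the start; "moment": the same for the moment, N m; "grip_width": finger opening in m.
Only numpy, scipy, OpenCV 4.12 (cv2) and the standard library are available. Lean on these libraries where they do the work, as an engineer would, in place of code of your own. Each camera call takes 0.05 s, during which the arm holds its last target. There are 200 camera calls.

## Working session

There is one attempt and no reset: what is moved stays moved. The work goes in short steps, Python scripts to look and compute and a tool call to move; the robot and the scene stay as the last step left them, time stands still between calls to the robot, and variables do not carry over. Pictures are saved under pics/ and viewed, about 8 in all and at most 12, crops included, and the job is handed in when it is done.

Besides the shell and the picture viewer there is one more tool, called as name(argument=value, ...) on one line, values as JSON. arm_command: Moves the arm, as the interface text tells. Its arguments: {"type":"object","properties":{"gripper":{"type":"array","items":{"type":"number"}},"slide":{"type":"array","items":{"type":"array","items":{"type":"number"}}},"turn":{"type":"array","items":{"type":"array","items":{"type":"number"}}},"force":{"type":"number"}},"required":["gripper","slide","turn"]}

```bash
mkdir -p pics; ls; python3 - <<'E'
from workcell import bot, vision
import cv2,numpy as np
np.set_printoptions(precision=4,suppress=True)
print(bot.observe())
for n in("top","side"):
    cv2.imwrite(f"pics/{n}0.png",vision.grab_frame(n)); m=vision.camera_model(n); print(n,m["mtx"],m["T"])
E
```

```text
pics
{'clock': 0.0, 'qpos': array([ 1.2648,  0.522 , -0.0364,  1.6   ,  0.0212,  1.0211, -0.1128]), 'qd': array([-0.0001, -0.0021, -0.0008,  0.0003, -0.0002, -0.0008, -0.0008]), 'joint_efforts': array([ -0.0005, -92.7103,   1.9791, -36.9927,   0.0178,   0.0082,
         0.    ]), 'position': array([ 0.1459, -0.6074,  0.2308]), 'tool_rot': array([-3.1405,  0.    ,  0.2358]), 'force': array([-0.3287, -0.2142,  0.256 ]), 'moment': array([-0.0042,  0.0155,  0.0384]), 'grip_width': 0.0855532810085722}
top [[371.1801   0.     248.8283]
 [  0.     371.1801 194.6774]
 [  0.       0.       1.    ]] [[-0.0137 -0.9891  0.1469  0.4718]
 [-0.9999  0.0144  0.0038  0.03  ]
 [-0.0059 -0.1469 -0.9891  0.8647]
 [ 0.      0.      0.      1.    ]]
side [[468.396    0.     250.1359]
 [  0.     468.396  201.7547]
 [  0.       0.       1.    ]] [[ 0.9218 -0.2718  0.2764  0.3006]
 [-0.3876 -0.6595  0.6441 -0.6081]
 [ 0.0072 -0.7009 -0.7133  0.7867]
 [ 0.      0.      0.      1.    ]]
```

View pics/top0.png

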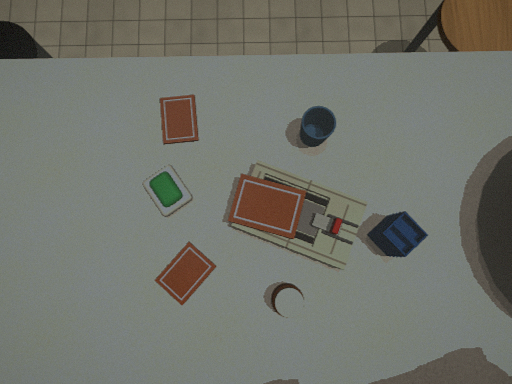

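View pics/side0.png

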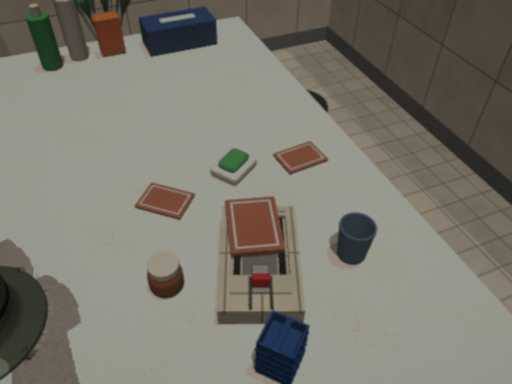

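Top view: there are three terracotta tiles, at (267,206) on the box, (180,120) and (186,272). The one on the box is larger and lies over the recess, so it should be the cover. The red grip is at about (337,227). I'll confirm in one enlarged composite.

```bash
python3 - <<'E'
import cv2,numpy as np
t=cv2.imread("pics/top0.png")[150:280,215:375]; s=cv2.imread("pics/side0.png")[190:330,205:315]
a=cv2.resize(t,None,fx=2.5,fy=2.5,interpolation=2); b=cv2.resize(s,None,fx=3.4,fy=3.4,interpolation=2)
print(a.shape,b.shape)
c=np.zeros((max(a.shape[0],b.shape[0]),a.shape[1]+b.shape[1],3),np.uint8);c[:a.shape[0],:a.shape[1]]=a;c[:b.shape[0],a.shape[1]:]=b
c=np.clip(c*1.5,0,255).astype(np.uint8)
cv2.imwrite("pics/crop1.png",c)
E
```

```text
(325, 400, 3) (476, 374, 3)
```

View pics/crop1.png

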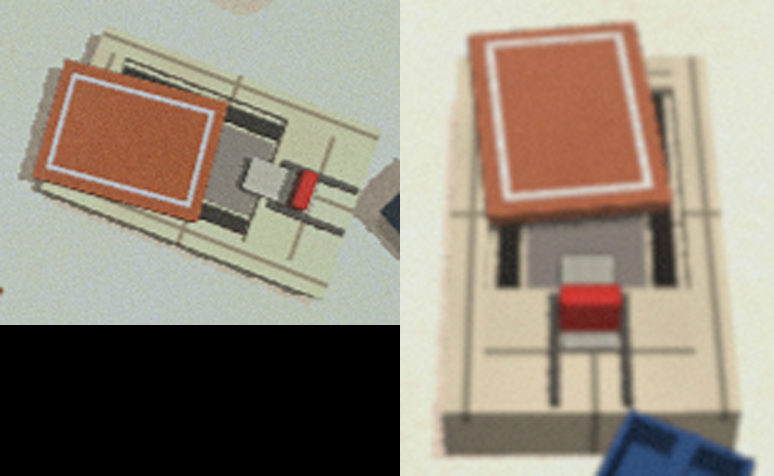

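The cover is the 110x150 tile on the box. In the top view its corners are at (241,175), (306,190), (294,238) and (229,222). The latch tongue already reaches over the recess, so it starts part closed and must be opened first. Next I fit the poses from both views.

```bash
cat > h.py <<'E'
import numpy as np, cv2
from scipy.spatial.transform import Rotation as R
from scipy.optimize import least_squares
from workcell import bot, vision
np.set_printoptions(precision=4,suppress=True)
def proj(n,P):
    m=vision.camera_model(n);T=np.linalg.inv(m["T"]);q=np.atleast_2d(P)@T[:3,:3].T+T[:3,3]
    q=q@m["mtx"].T;return q[:,:2]/q[:,2:]
def tri(pt,ps):
    f=lambda X:np.r_[proj("top",X)[0]-pt,proj("side",X)[0]-ps]
    r=least_squares(f,[.5,0,.05]);return r.x,r.fun
def fit(obs,x0,rot="z"):
    # obs: list of (cam, local pts, pixels); pose x,y,z,rotvec
    def pose(v): return (R.from_euler("z",v[3]) if rot=="z" else R.from_euler("ZYX",v[3:6])),v[:3]
    def f(v):
        r,t=pose(v);return np.concatenate([(proj(n,r.apply(L)+t)-p).ravel() for n,L,p in obs])
    s=least_squares(f,x0,loss="soft_l1");return s.x,s.fun
E
python3 - <<'E'
from h import *
A=lambda *p:np.array(p,float)
T=lambda *p:A(*p)/2.5+[215,150]
S=lambda *p:(A(*p)-[400,0])/3.4+[205,190]
# box-local top points
B=lambda x,y,z=0:[x,y,z]
# top view: +y to the left(+world y), world x up ; box +x = up-right side
Lt=A(B(.08,.105),B(.08,-.158),B(-.08,-.158),B(.058,-.078),B(-.058,-.078))
pt=T((105,30),(378,135),(322,295),(287,122),(247,234))
Ls=A(B(-.08,-.158),B(.08,-.158),B(.08,.105),B(-.058,-.078),B(.058,-.078))
ps=S((445,412),(739,412),(703,57),(485,288),(676,288))
v,r=fit([("top",Lt,pt),("side",Ls,ps)],[.5,0,.045,-.3]);print("box",v,r.reshape(-1,2))
q=lambda x,y:[x*.055,y*.075,.01]
Lc=A(q(1,1),q(1,-1),q(-1,-1),q(-1,1))
w,r2=fit([("top",Lc,T((66,62),(228,100),(197,220),(35,180))),("side",Lc,S((634,24),(668,190),(490,208),(470,35)))],[.5,0,.05,-.3,0,0],"f");print("cover",w,r2.reshape(-1,2))
g=[("top",A(B(.017,.007),B(.017,-.007),B(-.017,-.007)),T((302,170),(318,172),(308,210))),("side",A(B(-.017,.007),B(.017,.007)),S((558,285),(622,285)))]
u,r3=fit(g,[.5,-.1,.08,v[3]]);print("grip",u,r3.reshape(-1,2))
rb=R.from_euler("z",v[3]).inv()
print("cover in box",rb.apply(w[:3]-v[:3]),w[3]-v[3]); print("grip in box",rb.apply(u[:3]-v[:3]))
np.save("box.npy",v)
E
```

```text
box [ 0.5588 -0.0535  0.0421 -0.3839] [[-0.1767 -1.5452]
 [ 0.7169 -2.0615]
 [-0.3812  2.0886]
 [-0.0643 -0.5808]
 [-1.6548  3.4921]
 [-1.2869  0.5636]
 [ 0.4714 -0.1865]
 [-0.4219 -0.1714]
 [-0.1702  0.5588]
 [ 3.6597  0.1185]]
cover [ 0.5668 -0.0073  0.0459 -0.2733  0.0124 -0.0677] [[-0.6329 -0.9506]
 [ 0.339  -0.0344]
 [ 0.8042  0.7386]
 [-1.2839 -0.6994]
 [-0.1394  0.0499]
 [ 2.12    0.3585]
 [-0.5847 -0.2054]
 [-1.163   0.5058]]
grip [ 0.5198 -0.1527  0.0761 -0.3273] [[ 0.1637 -0.9122]
 [ 0.1121  0.3141]
 [-0.2966  0.4164]
 [ 0.2565  0.5034]
 [-0.2389 -0.4857]]
cover in box [-0.0099  0.0458  0.0038] 0.11060742264074036
grip in box [ 0.0009 -0.1066  0.034 ]
```

The recess picks were really rail ends. I'll refit with those, check by overlay, and locate the neighbours roughly.

```bash
python3 - <<'E'
from h import *
A=lambda *p:np.array(p,float)
T=lambda *p:A(*p)/2.5+[215,150]
S=lambda *p:(A(*p)-[400,0])/3.4+[205,190]
B=lambda x,y,z=0:[x,y,z]
Lt=A(B(.08,.105),B(.08,-.158),B(-.08,-.158),B(.052,-.078,-.002),B(-.052,-.078,-.002))
pt=T((105,30),(378,135),(322,295),(287,122),(247,234))
Ls=A(B(-.08,-.158),B(.08,-.158),B(.08,.105),B(-.052,-.078,-.002),B(.052,-.078,-.002),B(-.08,-.158,-.045),B(.08,-.158,-.045))
ps=S((445,412),(739,412),(703,57),(497,288),(676,288),(447,454),(734,454))
v,r=fit([("top",Lt,pt),("side",Ls,ps)],[.5,0,.045,-.3]);print("box",v,r.reshape(-1,2))
np.save("box.npy",v)
rb=R.from_euler("z",v[3])
out=[]
for n,(x0,x1,y0,y1),k in(("top",(215,375,150,280),2.5),("side",(205,315,190,330),3.4)):
    I=cv2.convertScaleAbs(cv2.resize(cv2.imread(f"pics/{n}0.png")[y0:y1,x0:x1],None,fx=k,fy=k,interpolation=2),alpha=1.3)
    def poly(P,c):
        q=(proj(n,rb.apply(A(*P))+v[:3])-[x0,y0]+.5)*k
        cv2.polylines(I,[np.round(q*16).astype(int)],True,c,1,cv2.LINE_AA,4)
    rect=lambda a,b,c,d,z:[B(a,c,z),B(b,c,z),B(b,d,z),B(a,d,z)]
    poly(rect(-.08,.08,-.158,.105,0),(255,0,0));poly(rect(-.058,.058,-.078,.078,0),(255,0,255))
    for s in(-.045,.045):poly(rect(s-.007,s+.007,-.078,.078,-.004),(0,255,0))
    poly(rect(-.017,.017,-.114,-.100,.0355),(255,255,0));poly(rect(-.015,.015,-.122,-.060,.0065),(0,255,255))
    out.append(I)
H=max(i.shape[0] for i in out);out=[cv2.copyMakeBorder(i,0,H-i.shape[0],0,0,0) for i in out]
cv2.imwrite("pics/ov1.png",np.hstack(out))
for nm,pt,h in(("tumbler",(404,234),.105),("jar",(289,300),.07),("mug",(319,122),.09),("dish",(166,189),.04)):
    m=vision.camera_model("top");d=m["T"][:3,:3]@np.linalg.inv(m["mtx"])@[*pt,1];o=m["T"][:3,3];P=o+d*(h-o[2])/d[2]
    print(nm,P,"in box",rb.inv().apply(P-v[:3]))
E
```

```text
box [ 0.5599 -0.0536  0.0429 -0.3846] [[-0.0948 -2.0881]
 [ 0.8698 -2.5109]
 [-0.2891  1.6711]
 [-1.0241  1.5465]
 [-0.7993  0.4778]
 [-0.8147  0.1514]
 [ 0.987  -0.5494]
 [ 0.0715 -0.5154]
 [-0.096   0.7515]
 [ 0.9958  0.3846]
 [-0.3819  0.5957]
 [ 0.2631 -0.1134]]
tumbler [ 0.4993 -0.2813  0.105 ] in box [ 0.0293 -0.2338  0.0621]
jar [ 0.3677 -0.0473  0.07  ] in box [-0.1805 -0.0663  0.0271]
mug [ 0.7442 -0.1215  0.09  ] in box [0.1964 0.0062 0.0471]
dish [0.61   0.2197 0.04  ] in box [-0.056   0.2721 -0.0029]
```

View pics/ov1.png

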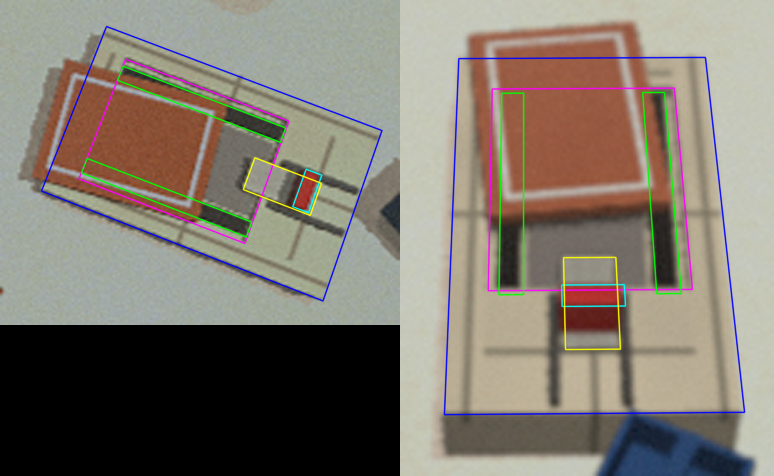

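Fit confirmed: box yaw -0.385, top z about 0.043 (text says 0.045), latch about 24 mm closed. The cover is shifted about 46 mm to +y and 10 mm to -x, with yaw +0.11. First I go above the grip with the jaws along box x. From the start: slide (47.0, -35.4, 0) cm, turn -54.4° about tool z.

arm_command(gripper=[7, 7, 7, 7, 7], slide=[[4.7, -3.5, 0], [9.4, -7.1, 0], [14.1, -10.6, 0], [18.8, -14.2, 0], [23.5, -17.7, 0]], turn=[[0, 0, -5.4], [0, 0, -10.9], [0, 0, -16.3], [0, 0, -21.8], [0, 0, -27.2]], force=30)

```text
clock: 0.72
position: [0.334, -0.379, 0.2313]
tool_rot: [-3.142, 0.0, 0.714]
force: [2.1, -0.4, -0.3]
grip_width: 0.0702
```

```bash
cat >> h.py <<'E'
def togo(P,yaw,pr=True):
    s=bot.observe();r=R.from_euler("xyz",s["tool_rot"]);t=R.from_euler("xyz",[np.pi,0,yaw])
    d=r.inv().apply(np.array(P)-s["position"])*100;w=(r.inv()*t).as_rotvec(degrees=True)
    print("t",s["clock"],"pos",s["position"],"rpy",s["tool_rot"],"F",s["force"],"w",round(s["grip_width"],4),"\n slide cm",d.round(2),"turn",w.round(1))
def bx(x,y,z):
    v=np.load("box.npy");return np.r_[(R.from_euler("z",v[3]).apply([x,y,0])+v[:3])[:2],z]
TH=np.load("box.npy")[3]
def inbox():
    s=bot.observe();v=np.load("box.npy");print("TCP in box mm",(R.from_euler("z",-v[3]).apply(s["position"]-[v[0],v[1],0])*1000).round(1),"F box",R.from_euler("z",-v[3]).apply(s["force"]).round(2),"yaw-rel deg",round(np.degrees(s["tool_rot"][2]-v[3])-90,2))
E
python3 -c "
from h import *
togo(bx(0,-.107,.15),TH+np.pi/2);print(bot.observe()['qpos'])"
```

```text
t 0.725 pos [ 0.334  -0.379   0.2313] rpy [-3.1416  0.0001  0.7136] F [ 2.063  -0.3998 -0.2525] w 0.0702 
 slide cm [28.85 -4.95  8.13] turn [ -0.    0.  -27.1]
[ 0.9138  0.3391 -0.2312  1.902   0.0967  0.9111 -0.2212]
```

arm_command(gripper=[7, 7, 7, 7, 7], slide=[[5.8, -1, 0], [11.6, -2, 1], [17.3, -3, 3], [23.1, -4, 5], [28.85, -4.95, 8.1]], turn=[[0, 0, -5.4], [0, 0, -10.9], [0, 0, -16.3], [0, 0, -21.7], [0, 0, -27.1]])

```text
clock: 1.35
position: [0.5189, -0.1558, 0.1516]
tool_rot: [3.14, -0.0, 1.187]
force: [0.6, -1.2, -0.6]
grip_width: 0.0702
```

arm_command(gripper=[7, 7], slide=[[0, 0, 0], [0, 0, 0]], turn=[[0, 0, 0], [0, 0, 0]])

```text
clock: 1.6
position: [0.5172, -0.1577, 0.1517]
tool_rot: [-3.141, 0.0, 1.183]
force: [0.1, -0.7, 0.1]
grip_width: 0.07
```

```bash
python3 -c "
from h import *
togo(bx(0,-.107,.058),TH+np.pi/2);inbox()
I=[cv2.convertScaleAbs(cv2.resize(vision.grab_frame(n)[a:b,c:d],(400,400),interpolation=2),alpha=1.4) for n,a,b,c,d in(('top',140,290,230,380),('side',180,340,180,340))]
cv2.imwrite('pics/a.png',np.hstack(I))"
```

```text
t 1.6 pos [ 0.5172 -0.1577  0.1517] rpy [-3.1408  0.0004  1.1831] F [ 0.0642 -0.6979  0.1054] w 0.07 
 slide cm [0.55 0.06 9.37] turn [-0.   0.  -0.2]
TCP in box mm [  -0.5 -112.5  151.7] F box [ 0.32 -0.62  0.11] yaw-rel deg -0.18
```

View pics/a.png

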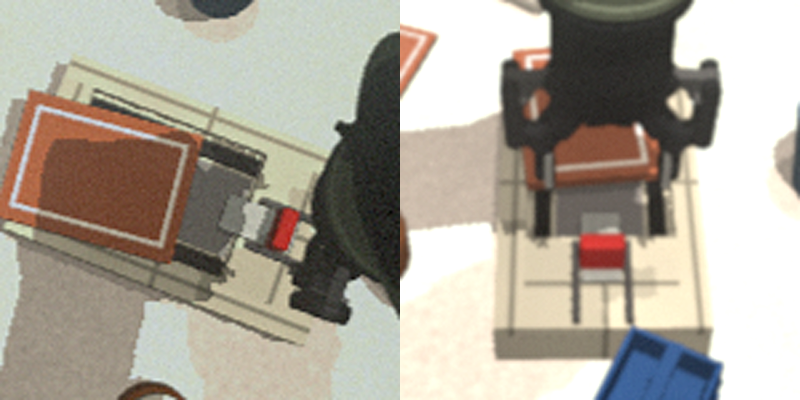

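The fingers straddle the red grip on the box-x axis: in the side half the grip is at (602,250) and the fingers hang at x 545 and 660. Next: descend, then close.

arm_command(gripper=[7, 7, 7, 7, 7], slide=[[0.3, 0.05, 3], [0.55, 0.05, 6], [0.55, 0.05, 8.5], [0.55, 0.05, 9.5], [0.55, 0.05, 9.5]], turn=[[0, 0, 0], [0, 0, 0], [0, 0, 0], [0, 0, 0], [0, 0, 0]])

```text
clock: 2.33
position: [0.5199, -0.1531, 0.0572]
tool_rot: [-3.142, 0.0, 1.182]
force: [-0.1, -0.4, -0.3]
grip_width: 0.07
```

arm_command(gripper=[5, 4, 3, 3, 3], slide=[[0, 0, 0], [0, 0, 0], [0, 0, 0], [0, 0, 0], [0, 0, 0]], turn=[[0, 0, 0], [0, 0, 0], [0, 0, 0], [0, 0, 0], [0, 0, 0]], force=30)

```text
clock: 2.95
position: [0.5194, -0.1524, 0.0577]
tool_rot: [-3.141, 0.001, 1.183]
force: [-8.8, 3.2, 16.5]
grip_width: 0.0334
```

```bash
python3 -c "
from h import *
inbox();togo(bx(0,-.131,.056),TH+np.pi/2)"
```

```text
TCP in box mm [  -0.4 -106.7   57.7] F box [-9.33 -0.27 16.52] yaw-rel deg -0.18
t 2.95 pos [ 0.5194 -0.1524  0.0577] rpy [-3.1407  0.0006  1.1832] F [-8.7554  3.2483 16.5201] w 0.0334 
 slide cm [-2.43  0.05  0.17] turn [-0.1  0.  -0.2]
```

arm_command(gripper=[3, 3, 3], slide=[[0, -0.1, -0.3], [0, -0.2, -0.3], [0, -0.2, -0.3]], turn=[[0, 0, 0], [0, 0, 0], [0, 0, 0]])

```text
clock: 3.32
position: [0.5188, -0.1522, 0.0593]
tool_rot: [3.141, -0.0, 1.183]
force: [11.1, -4.7, -28.7]
grip_width: 0.0331
```

```bash
python3 -c "
from h import *
inbox();togo(bx(0,-.131,.06),TH+np.pi/2)"
```

```text
TCP in box mm [  -1.1 -106.8   59.3] F box [ 12.09  -0.21 -28.71] yaw-rel deg -0.17
t 3.325 pos [ 0.5188 -0.1522  0.0593] rpy [ 3.1406 -0.0005  1.1832] F [ 11.1295  -4.7297 -28.71  ] w 0.0331 
 slide cm [-2.42  0.12 -0.07] turn [ 0.1 -0.  -0.2]
```

arm_command(gripper=[3, 3, 3, 3, 3], slide=[[0, 0.11, 0.19], [-0.6, 0.11, 0.19], [-1.2, 0.11, 0.19], [-1.8, 0.11, 0.19], [-2.2, 0.11, 0.19]], turn=[[0, 0, 0], [0, 0, 0], [0, 0, 0], [0, 0, 0], [0, 0, 0]])

```text
clock: 3.95
position: [0.5108, -0.1724, 0.0588]
tool_rot: [3.142, -0.0, 1.184]
force: [-5.3, 3.0, 12.5]
grip_width: 0.0333
```

arm_command(gripper=[3, 3, 3], slide=[[-0.2, 0, 0], [-0.4, 0, 0], [-0.5, 0, 0]], turn=[[0, 0, 0], [0, 0, 0], [0, 0, 0]])

```text
clock: 4.32
position: [0.5095, -0.1756, 0.0588]
tool_rot: [3.141, -0.002, 1.185]
force: [-2.6, 13.1, 10.3]
grip_width: 0.0331
```

```bash
python3 -c "
from h import *
inbox();togo(bx(0,-.131,.06),TH+np.pi/2)"
```

```text
TCP in box mm [  -0.9 -132.    58.8] F box [-7.28 11.15 10.3 ] yaw-rel deg -0.09
t 4.325 pos [ 0.5095 -0.1756  0.0588] rpy [ 3.1413 -0.0016  1.1847] F [-2.5681 13.0719 10.3042] w 0.0331 
 slide cm [ 0.1   0.09 -0.12] turn [ 0.  -0.1 -0.1]
```

The latch hit its open stop: 11 N at y = -132, about 25 mm travel. The grip centre is about 0.8 mm to -x of my estimate, so I'm updating the box. Next: release, go over to beyond the cover's +y end, and touch the counter with the fingers 5 cm open to calibrate tip height.

arm_command(gripper=[6, 6, 6, 6, 6], slide=[[0.1, 0, 0], [0.1, 0, 0], [0.1, 0, -4], [0.1, 0, -8], [5, 0, -10]], turn=[[0, 0, 0], [0, 0, 0], [0, 0, 0], [0, 0, 0], [0, 0, 0]])

```text
clock: 4.95
position: [0.5278, -0.134, 0.16]
tool_rot: [3.139, 0.001, 1.177]
force: [1.4, 0.2, 0.9]
grip_width: 0.0601
```

arm_command(gripper=[5, 5, 5, 5, 5], slide=[[6, -0.2, 0], [12, -0.5, 0], [18, -0.8, 0], [24.5, -1.1, 0], [24.5, -1.1, 0]], turn=[[0, 0, 0], [0, 0, 0], [0, 0, 0], [0, 0, 0], [0, 0, 0]])

```text
clock: 5.58
position: [0.6106, 0.1057, 0.158]
tool_rot: [-3.141, -0.002, 1.189]
force: [-1.1, -0.8, 0.1]
grip_width: 0.0501
```

```bash
python3 -c "
from h import *
b=np.load('box.npy');b[:2]=bx(-.0008,0,0)[:2];np.save('box.npy',b)
inbox();togo(bx(-.012,.165,.02),TH+np.pi/2)"
```

```text
TCP in box mm [-11.9 166.7 158. ] F box [-0.7  -1.15  0.15] yaw-rel deg 0.19
t 5.575 pos [0.6106 0.1057 0.158 ] rpy [-3.141  -0.0024  1.1895] F [-1.0801 -0.8054  0.145 ] w 0.0501 
 slide cm [-0.21  0.   13.8 ] turn [-0.  -0.1  0.2]
```

arm_command(gripper=[5, 5, 5, 5, 5], slide=[[0, 0, 5], [0, 0, 9], [0, 0, 12], [0, 0, 14], [0, 0, 15]], turn=[[0, 0, 0], [0, 0, 0], [0, 0, 0], [0, 0, 0], [0, 0, 0]])

```text
clock: 6.2
position: [0.6102, 0.0997, 0.0074]
tool_rot: [-3.141, 0.0, 1.183]
force: [-0.1, -0.9, 0.0]
grip_width: 0.0497
```

arm_command(gripper=[5, 5, 5, 5], slide=[[0, 0, 0.4], [0, 0, 0.8], [0, 0, 0.9], [0, 0, 0.9]], turn=[[0, 0, 0], [0, 0, 0], [0, 0, 0], [0, 0, 0]])

```text
clock: 6.7
position: [0.6105, 0.1002, -0.0006]
tool_rot: [3.141, -0.0, 1.183]
force: [-0.1, 0.9, -0.1]
grip_width: 0.0499
```

```bash
python3 -c "
from h import *
inbox()"
```

```text
TCP in box mm [ -9.9 161.5  -0.6] F box [-0.39  0.78 -0.13] yaw-rel deg -0.16
```

arm_command(gripper=[5, 5, 5], slide=[[0, 0, 0.15], [0, 0, 0.3], [0, 0, 0.3]], turn=[[0, 0, 0], [0, 0, 0], [0, 0, 0]])

```text
clock: 7.08
position: [0.6105, 0.1001, -0.003]
tool_rot: [3.141, -0.0, 1.183]
force: [-5.7, -1.9, 18.6]
grip_width: 0.0496
```

arm_command(gripper=[5, 5, 5], slide=[[0, 0, 0.1], [0, 0, 0.2], [0, 0, 0.2]], turn=[[0, 0, 0], [0, 0, 0], [0, 0, 0]])

```text
clock: 7.45
position: [0.6106, 0.1002, -0.0032]
tool_rot: [3.14, 0.0, 1.183]
force: [-16.7, -4.5, 53.2]
grip_width: 0.05
```

Contact at TCP z -2.8 mm, so with 5 cm opening the tips sit about 2.8 mm above the TCP. Now raise the tips to about 48 mm and push the cover's +y end face along -y.

arm_command(gripper=[5, 5, 5, 5, 5], slide=[[0, 0, -3], [0, 0, -5.2], [0, 0, -5.2], [-1, 0, -5.2], [-2, 0, -5.2]], turn=[[0, 0, 0], [0, 0, 0], [0, 0, 0], [0, 0, 0], [0, 0, 0]])

```text
clock: 8.07
position: [0.6019, 0.0806, 0.0452]
tool_rot: [-3.14, 0.001, 1.183]
force: [-0.4, -0.1, -0.1]
grip_width: 0.0501
```

```bash
python3 -c "
from h import *
inbox();togo(bx(-.0095,.105,.045),TH+np.pi/2)"
```

```text
TCP in box mm [-10.5 140.2  45.2] F box [-0.38 -0.23 -0.06] yaw-rel deg -0.17
t 8.075 pos [0.6019 0.0806 0.0452] rpy [-3.1405  0.001   1.1833] F [-0.4326 -0.0677 -0.0557] w 0.0501 
 slide cm [-3.52  0.11  0.02] turn [-0.1  0.1 -0.2]
```

arm_command(gripper=[5, 5, 5, 5, 5], slide=[[-0.4, 0.1, 0], [-0.8, 0.1, 0], [-1.2, 0.1, 0], [-1.6, 0.1, 0], [-2.0, 0.1, 0]], turn=[[0, 0, 0], [0, 0, 0], [0, 0, 0], [0, 0, 0], [0, 0, 0]])

```text
clock: 8.7
position: [0.5961, 0.0626, 0.046]
tool_rot: [3.142, -0.0, 1.184]
force: [1.3, 1.8, -1.7]
grip_width: 0.0499
```

arm_command(gripper=[5, 5, 5, 5, 5], slide=[[-0.4, 0, 0], [-0.8, 0, 0], [-1.2, 0, 0], [-1.5, 0, 0], [-1.5, 0, 0]], turn=[[0, 0, 0], [0, 0, 0], [0, 0, 0], [0, 0, 0], [0, 0, 0]])

```text
clock: 9.32
position: [0.5903, 0.0484, 0.0461]
tool_rot: [-3.141, 0.0, 1.183]
force: [-0.6, -0.8, 0.4]
grip_width: 0.0501
```

```bash
python3 -c "
from h import *
inbox()
I=[cv2.convertScaleAbs(cv2.resize(vision.grab_frame(n)[a:b,c:d],(400,400),interpolation=2),alpha=1.4) for n,a,b,c,d in(('top',140,290,210,360),('side',170,310,190,330))]
cv2.imwrite('pics/b.png',np.hstack(I))"
```

```text
TCP in box mm [ -9.2 106.   46.1] F box [-0.28 -0.92  0.39] yaw-rel deg -0.18
```

View pics/b.png

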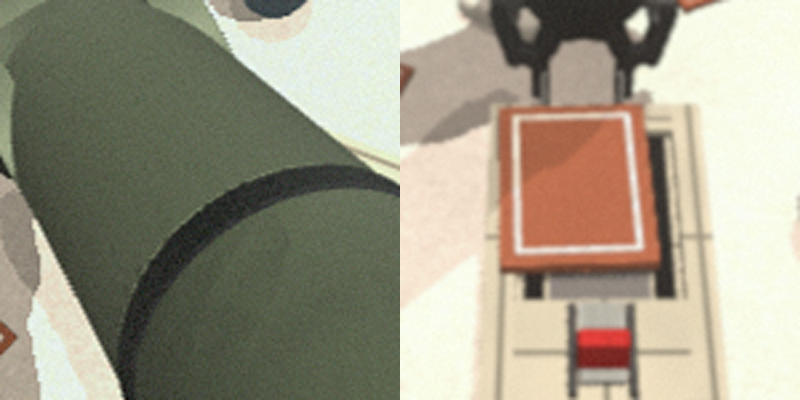

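The cover is now nearly square to the box: in the side view its corners are at (498,107), (642,105), (660,262) and (502,270) in the crop. It is still offset to -x. I'll compute the offset.

```bash
cat >> h.py <<'E'
def cov(pix,z0=.046,tilt=True):
    q=lambda x,y:[x*.055,y*.075,.01]
    L=np.array([q(-1,1),q(1,1),q(1,-1),q(-1,-1)])
    v=np.load("box.npy")
    def f(u): 
        P=R.from_euler("z",v[3]).apply(R.from_euler("ZY",u[2:4]).apply(L)+[u[0],u[1],0])+[v[0],v[1],z0]
        return (proj("side",P)-pix).ravel()
    s=least_squares(f,[0,0,0,0]);print("cover in box",s.x,"res",s.fun)
E
python3 -c "
from h import *
p=(np.array([(498,107),(642,105),(660,262),(502,270)],float)-[400,0])*140/400+[190,170]
for z in(.043,.046):cov(p,z)
togo(bx(-.10,.02,.15),TH)"
```

```text
cover in box [-0.0152  0.0177  0.0387  0.0047] res [-0.1422  0.6264  0.0608 -0.1613  0.5912  0.1998 -0.5145 -0.6396]
cover in box [-0.0153  0.0152  0.0387  0.0051] res [-0.2492  0.4932  0.1476 -0.2866  0.7214  0.2948 -0.6251 -0.5478]
t 9.425 pos [0.5904 0.0487 0.0461] rpy [-3.1415  0.0002  1.1833] F [-0.2393 -0.6465 -1.1205] w 0.0499 
 slide cm [ -8.66  -9.05 -10.39] turn [ 0.   0.  89.8]
```

arm_command(gripper=[5, 5, 5, 5, 5], slide=[[2, 0, 0], [2, 0, -5], [0, -2, -10], [-4, -4, -10.4], [-8.5, -9, -10.4]], turn=[[0, 0, 0], [0, 0, 10], [0, 0, 20], [0, 0, 30], [0, 0, 40]])

```text
clock: 10.05
position: [0.4799, 0.006, 0.1508]
tool_rot: [3.141, -0.003, 0.48]
force: [0.5, -0.7, -0.3]
grip_width: 0.0502
```

arm_command(gripper=[5, 5, 5, 5, 5], slide=[[0, 0, 0], [0, 0, 0], [0, 0, 0], [0, 0, 0], [0, 0, 0]], turn=[[0, 0, 10], [0, 0, 20], [0, 0, 30], [0, 0, 40], [0, 0, 50]])

```text
clock: 10.68
position: [0.48, 0.007, 0.1502]
tool_rot: [-3.141, -0.0, -0.392]
force: [0.8, 0.4, -0.5]
grip_width: 0.0498
```

```bash
python3 -c "
from h import *
inbox();togo(bx(-.105,.018,.045),TH)
print(bot.observe()['qpos'])
cv2.imwrite('pics/c.png',cv2.convertScaleAbs(cv2.resize(vision.grab_frame('top')[130:290,200:360],(560,560),interpolation=2),alpha=1.4))"
```

```text
TCP in box mm [-95.9  26.2 150.2] F box [ 0.57  0.62 -0.52] yaw-rel deg -90.41
t 10.675 pos [0.48   0.007  0.1502] rpy [-3.1411 -0.0002 -0.3917] F [ 0.7639  0.3618 -0.5159] w 0.0498 
 slide cm [-0.9   0.83 10.52] turn [-0.  -0.  -0.4]
[-0.1257  0.4122 -0.0154  2.0503  0.0092  0.6788 -2.1095]
```

arm_command(gripper=[5, 5, 5, 5, 5], slide=[[-0.9, 0.8, 3], [-0.9, 0.8, 6.5], [-0.9, 0.8, 9.5], [-0.9, 0.8, 10.6], [-0.9, 0.8, 10.6]], turn=[[0, 0, 0], [0, 0, 0], [0, 0, 0], [0, 0, 0], [0, 0, 0]])

```text
clock: 11.35
position: [0.4682, 0.0022, 0.044]
tool_rot: [3.141, 0.001, -0.386]
force: [-0.2, 0.6, 0.7]
grip_width: 0.05
```

arm_command(gripper=[5, 5, 5, 5, 5], slide=[[1, 0, 0], [2, 0, 0], [2.3, 0, 0], [2.6, 0, 0], [2.9, 0, 0]], turn=[[0, 0, 0], [0, 0, 0], [0, 0, 0], [0, 0, 0], [0, 0, 0]])

```text
clock: 11.98
position: [0.4948, -0.0092, 0.0441]
tool_rot: [3.141, 0.001, -0.387]
force: [-3.1, 1.0, 2.7]
grip_width: 0.0498
```

```bash
python3 -c "
from h import *
inbox();togo(bx(-.066,.018,.045),TH)"
```

```text
TCP in box mm [-76.2  16.7  44.1] F box [-3.26 -0.27  2.71] yaw-rel deg -90.15
t 11.975 pos [ 0.4948 -0.0092  0.0441] rpy [ 3.1414  0.0006 -0.3871] F [-3.1239  0.9709  2.7121] w 0.0498 
 slide cm [ 1.02 -0.13 -0.1 ] turn [ 0.   0.  -0.1]
```

arm_command(gripper=[5, 5, 5, 5, 5], slide=[[0.2, 0, -0.05], [0.4, 0, -0.05], [0.6, 0, -0.05], [0.8, 0, -0.05], [0.95, 0, -0.05]], turn=[[0, 0, 0], [0, 0, 0], [0, 0, 0], [0, 0, 0], [0, 0, 0]])

```text
clock: 12.6
position: [0.5038, -0.0128, 0.0445]
tool_rot: [-3.142, 0.0, -0.387]
force: [-2.4, 1.0, -0.2]
grip_width: 0.0499
```

```bash
python3 -c "
from h import *
inbox()
cv2.imwrite('pics/d.png',cv2.convertScaleAbs(cv2.resize(vision.grab_frame('side')[170:310,190:330],(560,560),interpolation=2),alpha=1.4))"
```

```text
TCP in box mm [-66.4  16.8  44.5] F box [-2.57  0.02 -0.19] yaw-rel deg -90.15
```

View pics/d.png

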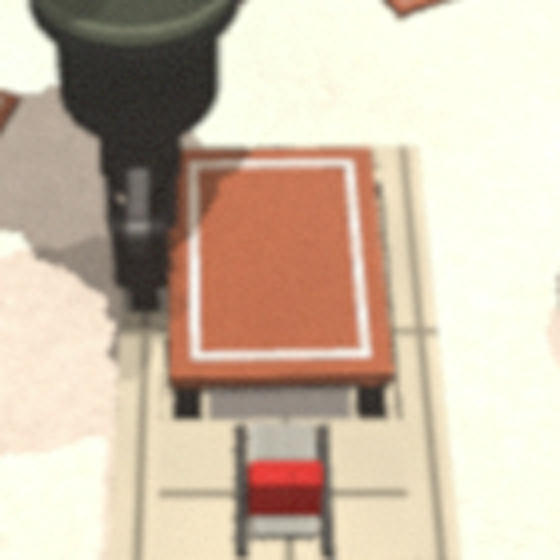

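The cover now lies square to the box and centred in x: edges at 170-390 in the crop, both rails symmetric at (187,402) and (371,402). Now back to the +y end for the final -y push.

arm_command(gripper=[5, 5, 5, 5, 5], slide=[[-2, 0, 0], [-2, 0, -5], [0, -3, -10], [3, -7, -10], [6.6, -12, -10]], turn=[[0, 0, 0], [0, 0, -10], [0, 0, -20], [0, 0, -30], [0, 0, -40]])

```text
clock: 13.28
position: [0.612, 0.0734, 0.1459]
tool_rot: [3.141, -0.002, 0.315]
force: [-0.2, -0.2, 0.1]
grip_width: 0.0497
```

arm_command(gripper=[5, 5, 5, 5, 5], slide=[[0, 0, 0], [0, 0, 0], [0, 0, 0], [0, 0, 0], [0, 0, 0]], turn=[[0, 0, -10], [0, 0, -20], [0, 0, -30], [0, 0, -40], [0, 0, -50]])

```text
clock: 13.9
position: [0.6105, 0.0732, 0.1446]
tool_rot: [3.141, -0.0, 1.189]
force: [-0.3, -0.3, -0.2]
grip_width: 0.05
```

```bash
python3 -c "
from h import *
inbox();togo(bx(0,.125,.0445),TH+np.pi/2)"
```

```text
TCP in box mm [  0.1 136.5 144.6] F box [-0.14 -0.34 -0.21] yaw-rel deg 0.15
t 13.9 pos [0.6105 0.0732 0.1446] rpy [ 3.1412 -0.0001  1.1889] F [-0.2534 -0.2641 -0.2103] w 0.05 
 slide cm [-1.15 -0.02 10.01] turn [ 0.  -0.   0.2]
```

arm_command(gripper=[5, 5, 5, 5, 5], slide=[[0, 0, 4], [0, 0, 8], [0, 0, 10], [-1, 0, 10], [-2.5, 0, 10]], turn=[[0, 0, 0], [0, 0, 0], [0, 0, 0], [0, 0, 0], [0, 0, 0]])

```text
clock: 14.52
position: [0.6012, 0.0496, 0.0458]
tool_rot: [3.14, -0.001, 1.184]
force: [0.4, -0.3, 0.4]
grip_width: 0.0498
```

arm_command(gripper=[5, 5, 5, 5, 5], slide=[[-0.4, 0, 0], [-0.8, 0, 0], [-1.2, 0, 0], [-1.6, 0, 0], [-1.9, 0, 0]], turn=[[0, 0, 0], [0, 0, 0], [0, 0, 0], [0, 0, 0], [0, 0, 0]])

```text
clock: 15.15
position: [0.5938, 0.0329, 0.0448]
tool_rot: [3.141, -0.001, 1.184]
force: [1.4, 4.5, 3.6]
grip_width: 0.0502
```

```bash
python3 -c "
from h import *
inbox()"
```

```text
TCP in box mm [-0.2 92.9 44.8] F box [-0.4   4.68  3.62] yaw-rel deg -0.14
```

arm_command(gripper=[5, 5, 5], slide=[[-0.3, 0, 0], [-0.6, 0, 0], [-0.6, 0, 0]], turn=[[0, 0, 0], [0, 0, 0], [0, 0, 0]])

```text
clock: 15.52
position: [0.5909, 0.0264, 0.0443]
tool_rot: [-3.141, 0.001, 1.183]
force: [0.7, 0.7, 0.5]
grip_width: 0.05
```

```bash
python3 -c "
from h import *
inbox()
cv2.imwrite('pics/e.png',cv2.convertScaleAbs(cv2.resize(vision.grab_frame('side')[190:330,190:330],(560,560),interpolation=2),alpha=1.4))"
```

```text
TCP in box mm [-0.4 85.8 44.3] F box [0.41 0.94 0.54] yaw-rel deg -0.19
```

View pics/e.png

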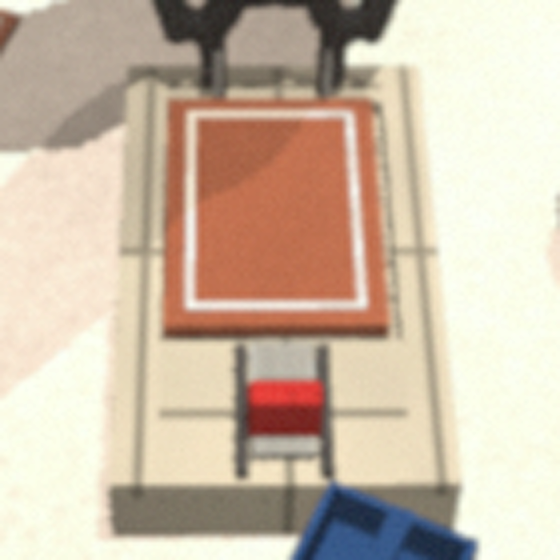

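```bash
python3 -c "
from h import *
p=np.array([(166,99),(372,99),(388,325),(164,327)],float)/4+190
for z in(.041,.045):cov(p,z)
I=cv2.imread('pics/e.png').astype(int)
v=np.load('box.npy')
for x,y,z in [(-.058,-.078,.045),(.058,-.078,.045),(-.055,-.075,.051),(.055,-.075,.051),(-.055,.075,.051),(.055,.075,.051),(.058,.078,.045),(-.058,.078,.045)]:
  print(x,y,z,((proj('side',bx(x,y,z))[0]-190)*4+2).round(0))
print(I[200,120:180:3].tolist());print(I[200,376:410:3].tolist())
print([(i,I[i,200].tolist()) for i in range(310,345,3)])
"
```

```text
cover in box [-0.0018 -0.0018 -0.0011  0.0012] res [ 0.1007 -0.1759 -0.1401 -0.343   0.641   0.2859 -0.6037  0.075 ]
cover in box [-0.0019 -0.005  -0.0011  0.0016] res [-0.0363 -0.3591 -0.016  -0.5148  0.8102  0.4181 -0.7602  0.1981]
-0.058 -0.078 0.045 [161. 339.]
0.058 -0.078 0.045 [402. 337.]
-0.055 -0.075 0.051 [168. 326.]
0.055 -0.075 0.051 [396. 325.]
-0.055 0.075 0.051 [172.  98.]
0.055 0.075 0.051 [376.  97.]
0.058 0.078 0.045 [381. 100.]
-0.058 0.078 0.045 [166. 102.]
[[188, 210, 227], [174, 199, 214], [164, 190, 203], [161, 188, 200], [160, 188, 200], [161, 188, 202], [158, 185, 199], [150, 175, 188], [133, 155, 167], [126, 147, 158], [136, 160, 171], [153, 178, 190], [164, 190, 203], [161, 188, 200], [143, 168, 188], [113, 139, 172], [88, 115, 169], [74, 102, 171], [70, 98, 171], [69, 97, 169]]
[[99, 129, 196], [126, 153, 199], [148, 174, 199], [151, 176, 193], [148, 172, 185], [160, 185, 199], [181, 210, 224], [185, 217, 232], [186, 217, 232], [185, 216, 230], [182, 211, 224], [172, 199, 213]]
[(310, [157, 169, 203]), (313, [105, 129, 193]), (316, [84, 116, 195]), (319, [80, 113, 195]), (322, [76, 105, 183]), (325, [67, 95, 164]), (328, [56, 81, 134]), (331, [49, 66, 109]), (334, [59, 71, 105]), (337, [87, 104, 120]), (340, [137, 161, 172]), (343, [176, 206, 220])]
```

The fit puts the cover at (-2, -2) mm, yaw about 0, consistent with resting on the rails in the recess. Now press at its centre with both fingertips.

arm_command(gripper=[5, 5, 5, 5, 5], slide=[[0.8, 0, 0], [0.8, 0, -4], [-4, 0, -4.5], [-8.7, 0, -4], [-8.7, 0, -2]], turn=[[0, 0, 0], [0, 0, 0], [0, 0, 0], [0, 0, 0], [0, 0, 0]])

```text
clock: 16.2
position: [0.558, -0.0573, 0.065]
tool_rot: [3.14, 0.002, 1.179]
force: [-0.2, 1.2, -0.5]
grip_width: 0.0493
```

arm_command(gripper=[5, 5, 5, 5, 5], slide=[[0, 0, 0.5], [0, 0, 1], [0, 0, 1.3], [0, 0, 1.5], [0, 0, 1.6]], turn=[[0, 0, 0], [0, 0, 0], [0, 0, 0], [0, 0, 0], [0, 0, 0]])

```text
clock: 16.82
position: [0.5586, -0.0533, 0.0486]
tool_rot: [3.141, -0.0, 1.184]
force: [0.7, 0.1, -0.1]
grip_width: 0.0503
```

```bash
python3 -c "
from h import *
inbox()"
```

```text
TCP in box mm [-0.4 -0.2 48.6] F box [ 0.62  0.32 -0.05] yaw-rel deg -0.15
```

arm_command(gripper=[5, 5, 5, 5], slide=[[0, 0, 0.1], [0, 0, 0.2], [0, 0, 0.25], [0, 0, 0.25]], turn=[[0, 0, 0], [0, 0, 0], [0, 0, 0], [0, 0, 0]])

```text
clock: 17.32
position: [0.5586, -0.0535, 0.0464]
tool_rot: [3.141, -0.0, 1.183]
force: [-1.4, -0.4, 6.1]
grip_width: 0.0497
```

arm_command(gripper=[5, 5, 5, 5], slide=[[0, 0, 0.1], [0, 0, 0.2], [0, 0, 0.2], [0, 0, 0.2]], turn=[[0, 0, 0], [0, 0, 0], [0, 0, 0], [0, 0, 0]])

```text
clock: 17.82
position: [0.5586, -0.0534, 0.0444]
tool_rot: [3.141, -0.0, 1.183]
force: [-1.2, -0.1, 4.5]
grip_width: 0.05
```

arm_command(gripper=[5, 5, 5, 5], slide=[[0, 0, 0.1], [0, 0, 0.2], [0, 0, 0.2], [0, 0, 0.2]], turn=[[0, 0, 0], [0, 0, 0], [0, 0, 0], [0, 0, 0]])

```text
clock: 18.32
position: [0.5586, -0.0535, 0.0424]
tool_rot: [3.141, -0.0, 1.183]
force: [-1.3, 0.6, 5.2]
grip_width: 0.0501
```

arm_command(gripper=[5, 5, 5, 5], slide=[[0, 0, 0.1], [0, 0, 0.2], [0, 0, 0.2], [0, 0, 0.2]], turn=[[0, 0, 0], [0, 0, 0], [0, 0, 0], [0, 0, 0]])

```text
clock: 18.82
position: [0.5587, -0.0535, 0.0419]
tool_rot: [3.14, 0.0, 1.183]
force: [-12.3, 0.2, 39.8]
grip_width: 0.0499
```

```bash
python3 -c "
from h import *
inbox()
cv2.imwrite('pics/f.png',cv2.convertScaleAbs(cv2.resize(vision.grab_frame('side')[190:330,190:330],(560,560),interpolation=2),alpha=1.4))"
```

```text
TCP in box mm [-0.3 -0.3 41.9] F box [-11.52  -4.44  39.83] yaw-rel deg -0.17
```

View pics/f.png

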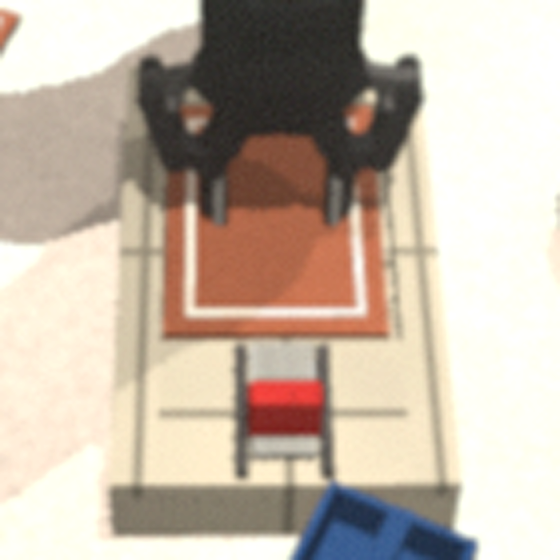

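Hard stop at 40 N with the tips at about 44.8 mm. The cover is flush: its front thickness, previously seen at row ~330, is gone. Now lift, go to the latch grip and grip it.

arm_command(gripper=[5, 6, 6, 6, 6], slide=[[0, 0, -3], [0, 0, -8], [-4.5, 0, -11], [-9, 0, -11], [-13.2, 0, -10]], turn=[[0, 0, 0], [0, 0, 0], [0, 0, 0], [0, 0, 0], [0, 0, 0]])

```text
clock: 19.5
position: [0.5085, -0.1774, 0.141]
tool_rot: [3.139, 0.0, 1.183]
force: [0.6, 0.7, -0.5]
grip_width: 0.0603
```

```bash
python3 -c "
from h import *
inbox();togo(bx(0,-.131,.06),TH+np.pi/2)
cv2.imwrite('pics/g.png',cv2.convertScaleAbs(cv2.resize(vision.grab_frame('side')[190:330,190:330],(560,560),interpolation=2),alpha=1.4))"
```

```text
TCP in box mm [  -0.4 -134.   141. ] F box [ 0.26  0.85 -0.55] yaw-rel deg -0.18
t 19.5 pos [ 0.5085 -0.1774  0.141 ] rpy [3.1394 0.0002 1.1831] F [ 0.5558  0.6935 -0.5495] w 0.0603 
 slide cm [0.3  0.02 8.1 ] turn [ 0.1  0.  -0.2]
```

arm_command(gripper=[6, 6, 6, 6, 6], slide=[[0.2, 0, 3], [0.2, 0, 6], [0.2, 0, 7.5], [0.2, 0, 8.0], [0.2, 0, 8.0]], turn=[[0, 0, 0], [0, 0, 0], [0, 0, 0], [0, 0, 0], [0, 0, 0]])

```text
clock: 20.18
position: [0.5097, -0.1738, 0.0605]
tool_rot: [3.141, -0.0, 1.184]
force: [-0.4, 0.3, 0.0]
grip_width: 0.0598
```

arm_command(gripper=[4, 3, 3, 3, 3], slide=[[0, 0, 0], [0, 0, 0], [0, 0, 0], [0, 0, 0], [0, 0, 0]], turn=[[0, 0, 0], [0, 0, 0], [0, 0, 0], [0, 0, 0], [0, 0, 0]], force=30)

```text
clock: 20.8
position: [0.5101, -0.1741, 0.061]
tool_rot: [3.14, -0.0, 1.183]
force: [1.2, -0.3, 7.0]
grip_width: 0.0333
```

arm_command(gripper=[3, 3, 3, 3, 3], slide=[[0.5, 0, 0], [1, 0, 0], [1.5, 0, 0], [2.0, 0, 0], [2.5, 0, 0]], turn=[[0, 0, 0], [0, 0, 0], [0, 0, 0], [0, 0, 0], [0, 0, 0]])

```text
clock: 21.42
position: [0.5196, -0.151, 0.061]
tool_rot: [3.14, 0.0, 1.183]
force: [0.5, -0.6, 6.3]
grip_width: 0.0334
```

```bash
python3 -c "
from h import *
inbox();togo(bx(0,-.091,.06),TH+np.pi/2)"
```

```text
TCP in box mm [   0.  -105.4   61. ] F box [ 0.73 -0.36  6.26] yaw-rel deg -0.17
t 21.425 pos [ 0.5196 -0.151   0.061 ] rpy [3.1397 0.0001 1.1832] F [ 0.544  -0.6041  6.2626] w 0.0334 
 slide cm [ 1.44 -0.01  0.1 ] turn [ 0.1  0.  -0.2]
```

arm_command(gripper=[3, 3, 3, 3, 3], slide=[[0.5, 0, 0], [1, 0, 0], [1.4, 0, 0], [1.6, 0, 0], [1.7, 0, 0]], turn=[[0, 0, 0], [0, 0, 0], [0, 0, 0], [0, 0, 0], [0, 0, 0]])

```text
clock: 22.05
position: [0.5253, -0.1369, 0.061]
tool_rot: [3.14, 0.002, 1.182]
force: [-3.8, -12.9, 10.4]
grip_width: 0.033
```

```bash
python3 -c "
from h import *
inbox()"
```

```text
TCP in box mm [  0.1 -90.2  61. ] F box [  1.35 -13.38  10.41] yaw-rel deg -0.23
```

The latch hit its closed stop: -13 N after about 40 mm of travel. Release, retreat and check.

arm_command(gripper=[3, 6, 6, 6, 6], slide=[[-0.1, 0, 0], [-0.1, 0, 0], [-0.1, 0, 0], [-0.1, 0, -5], [-0.1, 0, -10]], turn=[[0, 0, 0], [0, 0, 0], [0, 0, 0], [0, 0, 0], [0, 0, 0]])

```text
clock: 22.68
position: [0.5245, -0.1355, 0.1611]
tool_rot: [-3.14, -0.0, 1.184]
force: [0.9, -1.3, 0.3]
grip_width: 0.0601
```

arm_command(gripper=[6, 6, 6, 6, 6], slide=[[-5, -3, -3], [-10, -6, -5], [-15, -10, -5], [-20, -14, -5], [-20, -14, -5]], turn=[[0, 0, 0], [0, 0, 0], [0, 0, 0], [0, 0, 0], [0, 0, 0]])

```text
clock: 23.3
position: [0.3162, -0.27, 0.2102]
tool_rot: [-3.141, 0.001, 1.178]
force: [1.2, 0.3, 0.2]
grip_width: 0.0594
```

```bash
python3 -c "
from h import *
inbox()
I=[cv2.convertScaleAbs(cv2.resize(vision.grab_frame(n)[a:b,c:d],(w,h),interpolation=2),alpha=1.4) for n,a,b,c,d,w,h in(('top',80,330,140,440,360,300),('side',180,330,180,330,400,300))]
cv2.imwrite('pics/z.png',np.hstack(I))"
```

```text
TCP in box mm [-143.8 -292.   210.2] F box [0.97 0.74 0.21] yaw-rel deg -0.46
```

View pics/z.png

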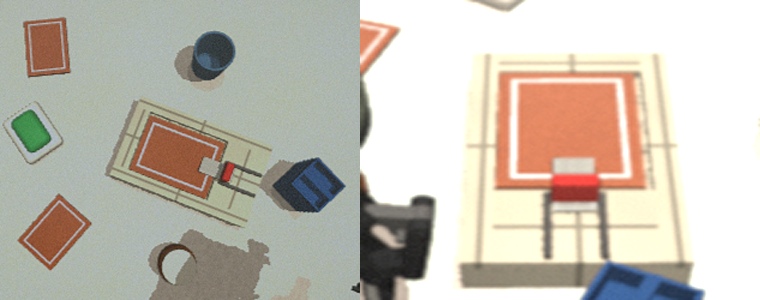

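The cover lies flush in the recess, with the tongue over its edge at (573,165) in the side half. The neighbours stand where they were. Handing in.

```bash
python3 -c "
from workcell import job_done
print(job_done())"
```

```text
the job is handed in; nothing more can be done
None
```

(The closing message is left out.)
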